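Bring an indexing table to its zero line and clamp it

TASK

Bring the core on the indexing table to the zero position. With the fingertips, push the clamp lever fully over to release the table; then push the table round by its finger post until the index line on the table lines up with the zero line of the graduated ring (the long heavy line at the triangular pip); then push the clamp lever back until it is tight. Only push: take nothing between the fingers, leave the core seated on its spigot and the tools and parts around the table where they are.

Things in the scene. Friction and masses are not known exactly. Their poses are not given: they have to be found in the camera images.
- table_axis (a point): Centre of the turntable on its top face, z = 47 mm, on the upright axis of the indexing table: grey casting on a 226 x 206 mm base plate screwed to the bench, a fixed graduated ring (diameter 220 mm, top at z = 42.5 mm) and a steel turntable (diameter 183 mm) with a core on it. Its x axis points from the front of the casting to its back, y towards the clamp lever.
- graduated_ring: Aluminium ring with black graduation lines every 10 degrees, fixed to the casting at an angle that differs each time; it cannot be turned. Origin on the table axis at bench height (z = 0); the zero line lies along the ring's own -x direction.
- zero_line (a point): Inner end of the zero line on the ring, 92.5 mm from the table axis, z = 43 mm. The zero line is the longest and thickest line (17 x 5 mm); a dark triangular pip sticks out of the ring at its outer end.
- index_line (a point): Outer end of the index line, 90 mm from the table axis, z = 47 mm: the only line on the turntable, black, radial, 30 x 4.5 mm, reaching to the turntable's edge. Lined up, it points at the zero line.
- turntable (a joint): Angle of the turntable in rad, growing counterclockwise seen from above; at 0 its index line points to the front of the casting (-x of table_axis). At the start the index line always stands clockwise of the zero line by 0.4 to 1.45 rad. Released, it turns with about 2 N at the finger post and stays where it is left; clamped, a brake holds it against about 15 N there.
- finger_post (a point): Centre of the top of the finger post, z = 101 mm: a black upright grip 17 to 19 mm thick that stands 54 mm above the turntable, 76 mm from its axis, 90 degrees counterclockwise of the index line seen from above. It turns with the table.
- clamp_lever (a joint): Angle of the clamp lever in rad: 0 tight (stop), 1.4 fully released (stop); it grows clockwise seen from above and stays where it is left; 2 to 4 N at the knob moves it. The brake bites below about 0.4; below 0.15 it is tight.
- lever_knob (a point): Centre of the top of the lever's knob, z = 93 mm: a black upright knob 18 mm thick reaching down to z = 53 mm, at the end of the horizontal lever, 58 mm from its pivot.
- lever_pivot (a point): Upright pivot of the clamp lever, on its top face, z = 54 mm, at the left side of the casting, 124 mm from the table axis. Tight, the lever points to the front left of the casting (140 degrees from the x axis of table_axis); released, to its back left (60 degrees).
- core_mid (a point): Centre, half-way up, of the bare metal core (diameter 106 mm, 47 mm high, 0.38 kg) that sits loose on the spigot at the middle of the turntable, its top at z = 94 mm. It turns with the table.
- hex_key: Hex key lying on the bench in front of the table, 104 x 36 x 6 mm; a bystander.
- v_block: Steel V-block, 60 x 40 x 30 mm, behind the table; a bystander.
- bearing_a: Ball bearing, 32 mm across, 9 mm high, in front of the table; a bystander.
- bearing_b: Ball bearing, 26 mm across, 8 mm high, in front of the table; a bystander.
- screwdriver: Screwdriver with a red grip, 170 mm long, lying to the right in front of the brush machine; a bystander.

How it is judged:
By the outcome, as a careful person would: the job done as asked, in the order asked, and still so for the second after the job is handed in, with the robot touching nothing.
It also fails if it takes over 51 s, if anything falls off the work surface, if the arm or the gripper's body presses on something with over 40 N, if the wrist force passes 120 N, or if a joint passes its speed limit or range.

ROBOT

A 6-joint arm with a two-finger parallel gripper is mounted at the origin on a cart in front of the work surface, level with it; the furniture and walls round the work are solid. World frame = base frame: x ahead of the robot, y to its left, z up, the work surface at z = 0. Lengths are in mm, angles in degrees, forces in N, time in s.
With the tool pointing down it reaches from about 300 to 850 mm from the base axis. Payload 4.2 kg.
Tool frame: the origin (TCP) lies between the finger pads; the fingertips stand 19 mm ahead of it and the grasp point (between the pads) is the TCP; z points along the fingers, x is the direction in which the jaws open and shut, and the axes are right-handed (so a half turn about z gives the same grasp; the last joint's range is limited). The gripper opens to 91 mm and grips with 3 to 60 N. Pads are 32 mm wide; open, the fingers measure 118 mm over their backs; the gripper's body (76 mm by 178 mm) begins 60 mm behind the grasp point.
Start: joints at [-66.177, 18.312, 89.639, -0, 72.044, -1.146], TCP at [242.733, -521.27, 232.976] pointing down, gripper open.
Joint ranges: [-177.97, 177.97], [-48.28, 115.42], [12.27, 149.76], [-77.06, 257.06], [2.81, 150.46], [-146.56, 146.56]. Speed limits (degrees/s): [147.25, 147.25, 180, 180, 180, 180].

INTERFACE

Orientations are given as [roll, pitch, yaw] about the fixed x, y, z axes, in that order (R = Rz(yaw) Ry(pitch) Rx(roll)).
In Python, from workcell import sensors, grab_frame, env gives the robot as it stands.
- The arm moves only by the tool servo_tool, never from a script. Its argument "motion" is one flat list of numbers, 7 for each row, row after row: the shift along the world's x, y, z in mm, then the turn, a rotation vector about the world's x, y, z in rad, then the opening in per cent of the stroke, from 0 (shut) to 100 (fully open). In form: [x, y, z, rx, ry, rz, grip, x, y, z, rx, ry, rz, grip, ...]. A call has 1 to 10 rows; each row shifts and turns the commanded pose from where the row before left it; what a row does not reach is not made up. A row lasts 1/12 s, in which the tool goes at most 41.7 mm and 7.16 degrees, less where a joint would pass 70% of its speed; a pose out of reach is approached as far as the arm can. A call with a gripper value outside its range is refused whole. The fingers move at their own pace and stop on an object; "newtons" is the grip in N (left out, the last holds). Time passes only in rows, so rows that do not move let the fingers close. It gives the time, the measured TCP pose, the force and the opening at its end, in the units of the state.
- sensors.state(): the state, without advancing time (a new reading comes with each control period).
- grab_frame(name): name is "scene" or "top"; returns a dict with "image" (480x640x3 uint8, red, green, blue), "depth" (480x640 float32, mm along the optical axis (not along the pixel's ray), 0 where there is no reading), "fx", "fy", "cx", "cy" (pixels), "extrinsics" (4x4, takes a point from camera to world coordinates). Camera axes: x right, y up, looking along -z (the intrinsics and any distortion apply to the point x, -y, -z); pixel columns grow to the right and rows downward; lengths in mm; the calibration is good to about 2 mm. A picture is of the moment at which its call begins.
- env.job_done(): hands the job in, once; it reports no verdict.
The state is a dict: "time_s": time; "qpos": joint angles; "qvel": joint speeds; "effort": joint torques, N m; "ee_pos": TCP position; "ee_rot": TCP orientation; "force": force on the tool from outside, world axes, zero at the start; "torque": the same for the moment, N m; "gripper_width": finger opening in mm.
Only numpy, scipy, OpenCV 4.12 (cv2) and the standard library are available. Lean on these libraries where they do the work, as an engineer would, in place of code of your own. Each camera call takes 0.05 s, during which the arm holds its last target.

## Working session

There is one attempt and no reset: what is moved stays moved. The work goes in short steps, Python scripts to look and compute and a tool call to move; the robot and the scene stay as the last step left them, time stands still between calls to the robot, and variables do not carry over. Pictures are saved under pics/ and viewed, and the job is handed in when it is done.

Besides the shell and the picture viewer there is one more tool, called after "Request:" by a JSON object that holds its "name" and its "arguments". servo_tool: Moves the arm, as the interface text tells. Its arguments: {"type":"object","properties":{"motion":{"type":"array"},"newtons":{"type":"number"}},"required":["motion"]}

```bash
mkdir -p pics; ls
python3 - <<'E'
from workcell import sensors, grab_frame
import cv2,numpy as np
print(sensors.state())
for n in ("scene","top"):
    f=grab_frame(n); np.savez(f"pics/{n}0.npz",**f)
    cv2.imwrite(f"pics/{n}0.png",f["image"][:,:,::-1]); print(n,f["fx"],f["fy"],f["cx"],f["cy"],np.round(f["extrinsics"],3).tolist(), [k for k in f])
E
```

```text
pics
{'time_s': 0.0, 'qpos': array([-6.61774562e+01,  1.83498285e+01,  8.97067912e+01, -2.05311496e-03,
        7.20445896e+01, -1.14687252e+00]), 'qvel': array([-0.06294577,  0.07900817,  0.0183167 , -0.04040305,  0.03623372,
        0.05050908]), 'effort': array([-1.15212850e-03, -4.12462771e+01, -2.31971687e+01,  7.26676080e-02,
        4.58222372e-02, -1.23278342e-04]), 'ee_pos': array([ 242.51435751, -520.82293267,  232.13582451]), 'ee_rot': array([-1.79999926e+02,  1.01228114e-01, -6.50299489e+01]), 'force': array([-0.53174203,  0.56390969,  0.41814803]), 'torque': array([-0.06009808, -0.04210921, -0.02651237]), 'gripper_width': 91.19233319252281}
scene 496.1868590199345 496.1868590199345 323.6183118020393 239.38293308183816 [[-0.737, 0.372, -0.565, 84.198], [-0.676, -0.394, 0.623, 631.88], [0.01, 0.841, 0.542, 566.312], [0.0, 0.0, 0.0, 1.0]] ['image', 'depth', 'fx', 'fy', 'cx', 'cy', 'extrinsics']
top 550.7551972500154 550.7551972500154 320.6065682931696 241.99636275068093 [[0.024, 0.997, -0.067, 488.394], [-1.0, 0.025, 0.01, 107.897], [0.011, 0.067, 0.998, 1173.333], [0.0, 0.0, 0.0, 1.0]] ['image', 'depth', 'fx', 'fy', 'cx', 'cy', 'extrinsics']
```

View pics/scene0.png

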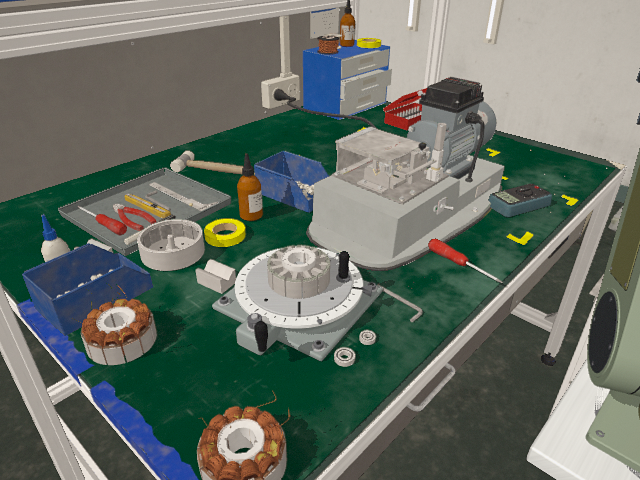

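View pics/top0.png

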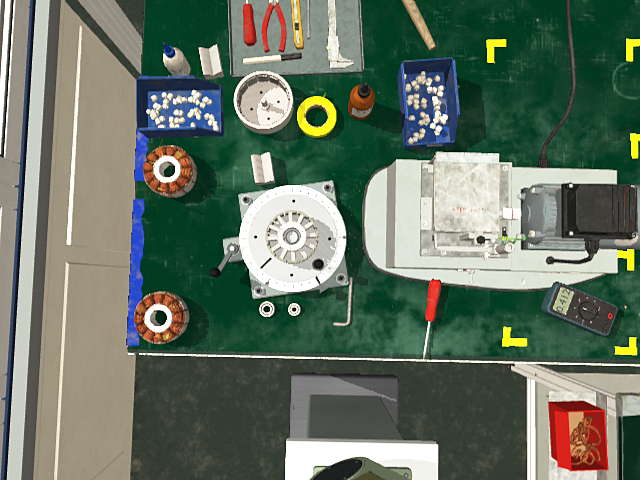

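The top view has the table centre at about (292,236), the post at (318,264), and the lever running from its pivot (233,247) to its knob (215,271). I'll zoom in on the lines.

Run:
```python
import cv2
a=cv2.imread("pics/top0.png")[170:330,190:380]; cv2.imwrite("pics/t0z.png",cv2.resize(a,None,fx=3.7,fy=3.7,interpolation=cv2.INTER_CUBIC))
a=cv2.imread("pics/scene0.png")[230:370,200:400]; cv2.imwrite("pics/s0z.png",cv2.resize(a,None,fx=4,fy=4,interpolation=cv2.INTER_CUBIC))
```

```text
(no output)
```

View pics/t0z.png

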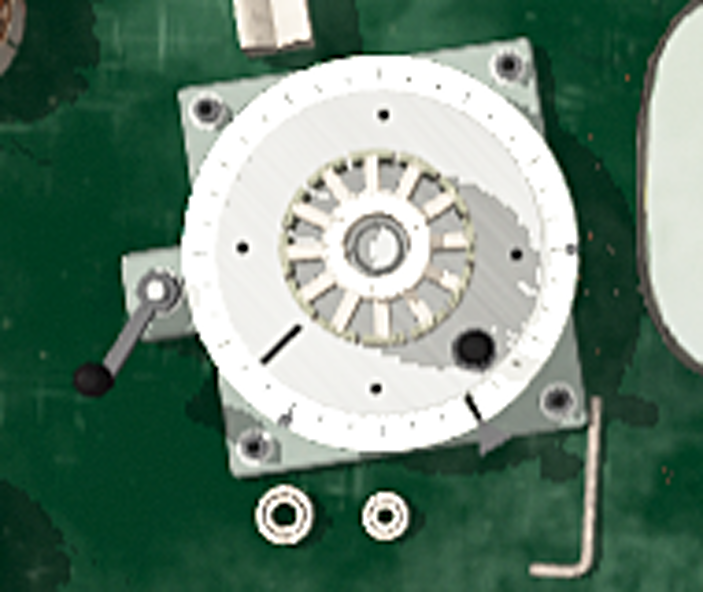

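View pics/s0z.png

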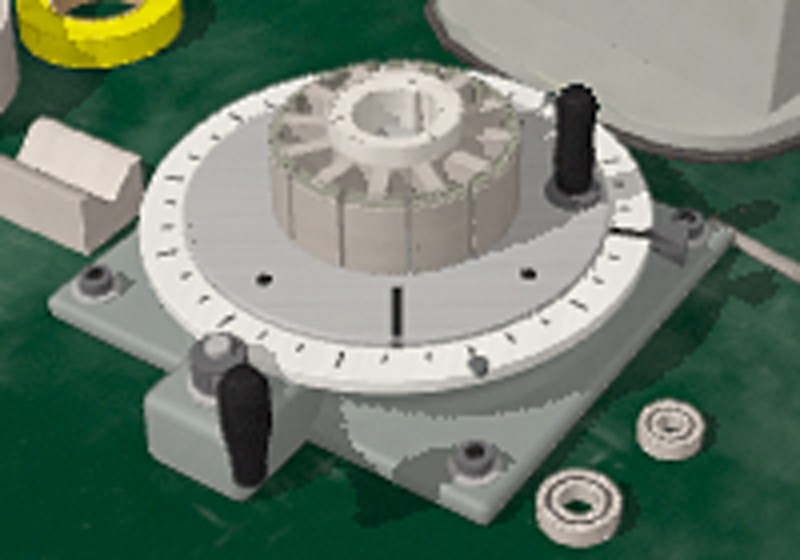

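In the zoomed top view the index line runs (300,327)-(263,362) at lower left. The zero line with its pip runs (468,396)-(481,420) at lower right, so the table has to turn counterclockwise by about 70–75°. Next I'll measure both.

```bash
cat > h.py <<'E'
import numpy as np, cv2
from workcell import sensors, grab_frame
def ray(f,u,v):
    d=np.array([(u-f["cx"])/f["fx"],-(v-f["cy"])/f["fy"],-1.]); E=f["extrinsics"]
    return E[:3,3],E[:3,:3]@d
def onz(f,u,v,z):
    o,d=ray(f,u,v); return o+d*(z-o[2])/d[2]
def proj(f,p):
    E=f["extrinsics"]; c=E[:3,:3].T@(np.asarray(p,float)-E[:3,3])
    return np.array([f["cx"]+f["fx"]*c[0]/-c[2], f["cy"]-f["fy"]*c[1]/-c[2]])
def tri(fa,pa,fb,pb):
    A=[];b=[]
    for f,p in((fa,pa),(fb,pb)):
        o,d=ray(f,*p); d=d/np.linalg.norm(d); M=np.eye(3)-np.outer(d,d); A.append(M); b.append(M@o)
    x=np.linalg.lstsq(np.vstack(A),np.hstack(b),rcond=None)[0]; return x
def load(n): return dict(np.load(f"pics/{n}.npz"))
def grab(n,t):
    f=grab_frame(n); np.savez(f"pics/{t}.npz",**f); cv2.imwrite(f"pics/{t}.png",f["image"][:,:,::-1]); return f
def ortho(f,c,z,half=150,s=2):
    n=int(2*half*s); P=[(c[0]+half,c[1]+half),(c[0]+half,c[1]-half),(c[0]-half,c[1]-half),(c[0]-half,c[1]+half)]
    src=np.float32([proj(f,[*p,z]) for p in P]); dst=np.float32([(0,0),(n,0),(n,n),(0,n)])
    return cv2.warpPerspective(f["image"],cv2.getPerspectiveTransform(src,dst),(n,n),flags=cv2.INTER_CUBIC)
E
python3 - <<'E'
from h import *
f=load("top0")
im=f["image"]; hsv=cv2.cvtColor(im,cv2.COLOR_RGB2HSV)
# ring outer: white mask
m=((hsv[...,2]>225)&(hsv[...,1]<30)).astype(np.uint8)
m[:170]=0;m[330:]=0;m[:,:225]=0;m[:,355:]=0
n,l,st,_=cv2.connectedComponentsWithStats(m); i=1+st[1:,4].argmax()
c=max(cv2.findContours((l==i).astype(np.uint8),0,cv2.CHAIN_APPROX_NONE)[0],key=len)
h=cv2.convexHull(c)[:,0]
P=np.array([onz(f,u,v,42.5)[:2] for u,v in h])
A=np.c_[2*P,np.ones(len(P))]; s=np.linalg.lstsq(A,(P**2).sum(1),rcond=None)[0]; r=np.sqrt(s[2]+s[0]**2+s[1]**2)
print("axis",s[:2],"r",r, "resid",np.std(np.hypot(*(P-s[:2]).T)-r))
C=s[:2]
def z(u,v): return 190+(u+.5)/3.7-.5,170+(v+.5)/3.7-.5
def ang(p): return np.degrees(np.arctan2(p[1]-C[1],p[0]-C[0])),np.hypot(*(p[:2]-C))
for nm,px,zz in [("idx in",(300,327),47),("idx out",(263,362),47),("zero in",(468,396),42.5),("zero out",(481,420),42.5),("post",(474,349),101),("pivot",(156,290),54),("knob",(93,378),93),("knobtop?",(93,378),80),("bolt screws",(207,110),15)]:
    p=onz(f,*z(*px),zz); print(nm,p.round(1),np.round(ang(p),1))
pv=onz(f,*z(156,290),54);k=onz(f,*z(93,378),93);print(np.degrees(np.arctan2(*(k-pv)[1::-1])),np.hypot(*(k-pv)[:2]))
g=load("scene0")
def z2(u,v): return 200+(u+.5)/4-.5,230+(v+.5)/4-.5
print("post tri",tri(f,z(474,349),g,z2(575,92))," pivot",tri(f,z(156,290),g,z2(218,345)),"knob",tri(f,z(93,378),g,z2(244,375)))
E
```

```text
axis [571.84804329 155.64366748] r 110.03070558603244 resid 0.43582510739856767
idx in [528.5 198.   47. ] [135.6  60.6]
idx out [508.8 217.9  47. ] [135.4  88.6]
zero in [492.8 104.3  42.5] [-147.    94.3]
zero out [479.7  96.8  42.5] [-147.5  109.3]
post [517.3 102.  101. ] [-135.5   76.5]
pivot [546.7 277.1  54. ] [101.7 124. ]
knob [497.3 302.8  93. ] [116.9 164.9]
knobtop? [497.4 305.1  80. ] [116.5 167. ]
bolt screws [652.5 257.4  15. ] [ 51.6 129.8]
152.4923809691973 55.67127830202319
post tri [518.05760748 102.57754108 100.02130166]  pivot [546.91444359 277.08394259  56.11295457] knob [497.91295165 304.01814455  89.3266846 ]
```

The measurements agree with the given sizes:

| Item | Measured |
|---|---|
| Axis | (571.8, 155.6) |
| Ring radius | 110.0 |
| Pivot | 124.0 from the axis |
| Post | 76.5 from the axis |
| Index line | 135.5° |
| Zero line | -147.3° |
| Lever | 152°, tight |

The turn needed is about +77°. I'll travel with closed fingers along a path clear of the machine.

Request:
{"name": "servo_tool", "arguments": {"motion": [8, 35, 0, 0, 0, 0.05, 0, 8, 35, 0, 0, 0, 0.05, 0, 8, 35, 0, 0, 0, 0.05, 0, 8, 35, 0, 0, 0, 0.05, 0, 8, 35, 0, 0, 0, 0.05, 0, 8, 35, 0, 0, 0, 0.05, 0, 8, 35, 0, 0, 0, 0.05, 0, 8, 35, 0, 0, 0, 0.05, 0, 8, 35, 0, 0, 0, 0.05, 0, 8, 35, 0, 0, 0, 0.05, 0], "newtons": 30}}

```text
time_s: 0.93
ee_pos: [322.4, -169.5, 232.8]
ee_rot: [-180.0, 0.0, -36.3]
force: [0.6, 0.1, 0.1]
gripper_width: 27.7
```

Request:
{"name": "servo_tool", "arguments": {"motion": [3, 35, 0, 0, 0, 0.05, 0, 3, 35, 0, 0, 0, 0.05, 0, 3, 35, 0, 0, 0, 0.05, 0, 3, 35, 0, 0, 0, 0.05, 0, 3, 35, 0, 0, 0, 0.05, 0, 3, 35, 0, 0, 0, 0.05, 0, 10, 35, 0, 0, 0, 0.05, 0, 20, 35, 0, 0, 0, 0.05, 0, 24, 35, 0, 0, 0, 0.05, 0, 24, 35, 0, 0, 0, 0.05, 0]}}

```text
time_s: 1.77
ee_pos: [417.9, 179.5, 232.9]
ee_rot: [180.0, -0.0, -7.5]
force: [1.0, -0.3, -0.1]
gripper_width: 0.3
```

Request:
{"name": "servo_tool", "arguments": {"motion": [24, 33, 0, 0, 0, 0.05, 0, 24, 33, 0, 0, 0, 0.05, 0, 20, 30, 0, 0, 0, 0.05, 0, 0, 0, -30, 0, 0, 0.02, 0, 0, 0, -30, 0, 0, 0, 0, 0, 0, -30, 0, 0, 0, 0, 0, 0, -20, 0, 0, 0, 0, 0, 0, 0, 0, 0, 0, 0, 0, 0, 0, 0, 0, 0, 0]}}

```text
time_s: 2.52
ee_pos: [485.3, 273.2, 122.2]
ee_rot: [179.9, 0.1, 2.0]
force: [0.1, 0.5, 0.6]
gripper_width: 0.2
```

Request:
{"name": "servo_tool", "arguments": {"motion": [0, 0, -25, 0, 0, 0, 0, 0, 0, -15, 0, 0, 0, 0, 0, 0, 0, 0, 0, 0, 0, 3.6, 7.9, 0, 0, 0, -0.1, 0, 1.2, 8.1, 0, 0, 0, -0.12, 0, 2.2, 7.7, 0, 0, 0, -0.12, 0, 3.3, 7.4, 0, 0, 0, -0.12, 0, 4.3, 6.9, 0, 0, 0, -0.12, 0]}}

```text
time_s: 3.18
ee_pos: [501.3, 310.9, 85.2]
ee_rot: [180.0, -0.1, -31.5]
force: [1.0, -5.2, 1.1]
gripper_width: 0.4
```

Request:
{"name": "servo_tool", "arguments": {"motion": [5.2, 6.2, 0, 0, 0, -0.12, 0, 6, 5.4, 0, 0, 0, -0.12, 0, 6.7, 4.5, 0, 0, 0, -0.12, 0, 7.3, 3.6, 0, 0, 0, -0.12, 0, 7.7, 2.5, 0, 0, 0, -0.12, 0, 5, 1, 0, 0, 0, -0.12, 0, 0, 0, 0, 0, 0, 0, 0]}}

```text
time_s: 3.77
ee_pos: [538.2, 334.6, 85.0]
ee_rot: [179.9, 0.0, -72.7]
force: [-3.3, -1.8, 0.9]
gripper_width: 0.4
```

Request:
{"name": "servo_tool", "arguments": {"motion": [3, 0, 0, 0, 0, -0.07, 0, 3, -0.5, 0, 0, 0, 0, 0, 0, 0, 0, 0, 0, 0, 0]}}

```text
time_s: 4.02
ee_pos: [539.0, 335.7, 85.0]
ee_rot: [179.4, 0.3, -76.6]
force: [-16.5, 4.1, 6.6]
gripper_width: 0.2
```

Run:
```python
from h import *
f=grab("top","t1");g=grab("scene","s1")
a=f["image"][150:310,170:380,::-1]; a=cv2.resize(a,None,fx=1.9,fy=1.9,interpolation=2)
b=cv2.resize(g["image"][190:370,180:400,::-1],(399,304),interpolation=2)
cv2.imwrite("pics/c1.png",np.hstack([a,b]))
```

```text
(no output)
```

View pics/c1.png

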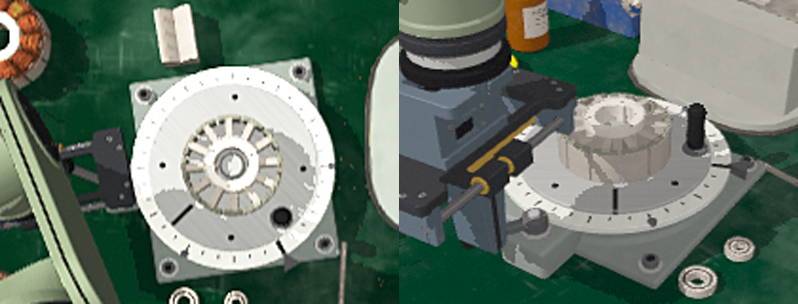

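The pictures show the lever pushed to the back left with the knob behind the finger. The 16 N reaction means it's against its stop. I'll back off, lift, and go to the clockwise side of the post.

Request:
{"name": "servo_tool", "arguments": {"motion": [-10, 1, 0, 0, 0, 0, 0, -8, 0, 0, 0, 0, 0, 0, 0, 0, 30, 0, 0, 0.1, 0, 0, -10, 32, 0, 0, 0.12, 0, 0, -30, 5, 0, 0, 0.12, 0, -2, -30, 0, 0, 0, 0.12, 0, -5, -30, 0, 0, 0, 0.12, 0, -5, -30, 0, 0, 0, 0.12, 0, -5, -30, 0, 0, 0, 0.12, 0, -5, -25, 0, 0, 0, 0.12, 0]}}

```text
time_s: 4.95
ee_pos: [504.6, 148.3, 151.5]
ee_rot: [-179.9, -0.2, -22.3]
force: [-0.2, 0.1, 1.0]
gripper_width: 0.6
```

Request:
{"name": "servo_tool", "arguments": {"motion": [0, -10, 0, 0, 0, 0.12, 0, 0, 0, 0, 0, 0, 0.12, 0, 0, 0, 0, 0, 0, 0.12, 0, 0, 0, 0, 0, 0, 0.12, 0, 0, 0, 0, 0, 0, 0.12, 0, 0, 0, 0, 0, 0, 0.12, 0, 0, 0, 0, 0, 0, 0, 0]}}

```text
time_s: 5.53
ee_pos: [505.1, 140.1, 151.3]
ee_rot: [180.0, -0.2, 18.8]
force: [0.0, 0.4, -0.3]
gripper_width: 0.4
```

Request:
{"name": "servo_tool", "arguments": {"motion": [-8.5, -1, -25, 0, 0, -0.05, 0, 0, 0, -25, 0, 0, -0.05, 0, 0, 0, -16, 0, 0, 0, 0, 0, 0, 0, 0, 0, 0, 0, 0, 0, 0, 0, 0, 0, 0]}}

```text
time_s: 5.95
ee_pos: [496.1, 139.1, 84.3]
ee_rot: [180.0, -0.0, 12.8]
force: [0.3, -0.5, 0.2]
gripper_width: 0.1
```

Run:
```python
from h import *
f=grab("top","t2");g=grab("scene","s2")
a=f["image"][150:310,170:380,::-1]; a=cv2.resize(a,None,fx=1.9,fy=1.9,interpolation=2)
b=cv2.resize(g["image"][190:370,180:400,::-1],(399,304),interpolation=2)
cv2.imwrite("pics/c2.png",np.hstack([a,b])); print(sensors.state()["ee_pos"])
```

```text
[497.15517383 139.40159413  85.47773905]
```

View pics/c2.png

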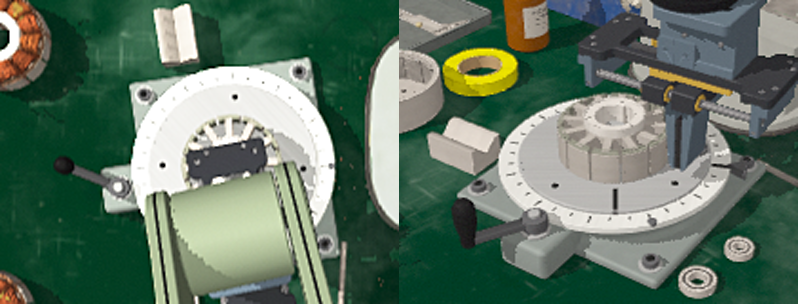

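The knob is now at back left, about 68° in world angle against 71.7° expected, so the lever is fully released. The fingertip stands beside the core on the clockwise side of the post. Next I'll work out the arc rows.

Run:
```python
import numpy as np
a=np.radians(np.arange(192.5,290,6.5)); p=77*np.c_[np.cos(a),np.sin(a)]
print(np.degrees(a)); print(np.diff(p,axis=0).round(1).tolist()); print(p+[571.8,155.6])
```

```text
[192.5 199.  205.5 212.  218.5 225.  231.5 238.  244.5 251.  257.5 264.
 270.5 277.  283.5]
[[2.4, -8.4], [3.3, -8.1], [4.2, -7.7], [5.0, -7.1], [5.8, -6.5], [6.5, -5.8], [7.1, -5.0], [7.7, -4.2], [8.1, -3.3], [8.4, -2.4], [8.6, -1.4], [8.7, -0.4], [8.7, 0.6], [8.6, 1.6]]
[[496.62520745 138.93414973]
 [498.99506968 130.53125211]
 [502.30093311 122.45064555]
 [506.5002966  114.79621665]
 [511.53917192 107.66637298]
 [517.35277785 101.15277785]
 [523.86637298  95.33917192]
 [530.99621665  90.3002966 ]
 [538.65064555  86.10093311]
 [546.73125211  82.79506968]
 [555.13414973  80.42520745]
 [563.75130833  79.02181406]
 [572.47194323  78.60293192]
 [581.18393944  79.17394632]
 [589.77529302  80.72751613]]
```

Request:
{"name": "servo_tool", "arguments": {"motion": [2.4, -8.4, 0, 0, 0, 0.113, 0, 3.3, -8.1, 0, 0, 0, 0.113, 0, 4.2, -7.7, 0, 0, 0, 0.113, 0, 5.0, -7.1, 0, 0, 0, 0.113, 0, 5.8, -6.5, 0, 0, 0, 0.113, 0, 6.5, -5.8, 0, 0, 0, 0.113, 0]}}

```text
time_s: 6.55
ee_pos: [523.8, 96.0, 85.7]
ee_rot: [180.0, -0.2, 52.0]
force: [-1.0, 3.0, 0.1]
gripper_width: 0.2
```

Request:
{"name": "servo_tool", "arguments": {"motion": [7.1, -5.0, 0, 0, 0, 0.113, 0, 7.7, -4.2, 0, 0, 0, 0.113, 0, 8.1, -3.3, 0, 0, 0, 0.113, 0, 8.4, -2.4, 0, 0, 0, 0.113, 0, 8.6, -1.4, 0, 0, 0, 0.113, 0, 8.7, -0.4, 0, 0, 0, 0.113, 0, 4, 0.1, 0, 0, 0, 0.05, 0, 0, 0, 0, 0, 0, 0, 0]}}

```text
time_s: 7.22
ee_pos: [577.4, 79.1, 85.5]
ee_rot: [179.8, -0.0, 93.4]
force: [0.1, 0.5, 0.3]
gripper_width: 0.5
```

Run:
```python
from h import *
f=grab("top","t3");g=grab("scene","s3")
o=ortho(f,(571.8,155.6),45,130,1.5); b=ortho(g,(571.8,155.6),45,130,1.5)
cv2.imwrite("pics/c3.png",np.hstack([o,b])[:,:,::-1]); print(sensors.state()["ee_pos"],sensors.state()["force"])
```

```text
[576.40806719  79.00126289  85.13816033] [-0.70213395 -0.27668655  0.48855321]
```

View pics/c3.png

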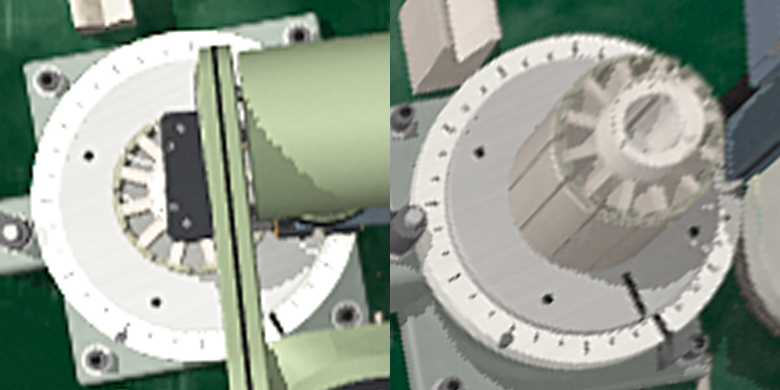

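In the scene view warped to the table plane (right half), the index line is at (635,293) and the zero line at (662,335), now close to each other. I'll measure their angles with a polar unwrap, using the first frames as a check.

```bash
cat >> h.py <<'E'
def line_ang(f,C,z,r0,r1,a0,a1,step=.1):
    a=np.arange(a0,a1,step); r=np.arange(r0,r1,1.)
    A,R=np.meshgrid(np.radians(a),r)
    P=np.stack([C[0]+R*np.cos(A),C[1]+R*np.sin(A),np.full_like(A,z)],-1).reshape(-1,3)
    uv=np.array([proj(f,p) for p in P],np.float32).reshape(*A.shape,2)
    g=cv2.cvtColor(f["image"],cv2.COLOR_RGB2GRAY)
    s=cv2.remap(g,uv[...,0],uv[...,1],cv2.INTER_LINEAR).astype(float)
    out=[]
    for row in s:
        b=np.median(row); w=np.clip(b-row-40,0,None)
        if w.sum()>200:
            k=w.argmax(); m=abs(a-a[k])<4; out.append((w*m*a).sum()/(w*m).sum())
        else: out.append(np.nan)
    return np.array(out)
def ringfit(f,C0=(571.8,155.6)):
    # outer edge of ring by angle: bright -> dark at z=42.5
    return None
E
python3 - <<'E'
from h import *
C=(571.8,155.6)
for t in ("top0","scene0"):
    f=load(t); i=line_ang(f,C,47,64,86,125,146); z=line_ang(f,C,42.5,95,107,205,220)
    print(t,i.round(1),z.round(1),np.nanmedian(i),np.nanmedian(z))
f=load("scene3") if 0 else load("s3")
i=line_ang(f,C,47,64,86,190,217); z=line_ang(f,C,42.5,95,107,205,220)
print("s3",i.round(1),z.round(1),np.nanmedian(i),np.nanmedian(z))
E
```

```text
top0 [134.9 135.  135.1 135.  134.9 134.9 134.9 135.  135.  135.  135.  135.
 135.  135.1 135.1 135.1 135.2 135.2 135.2 135.2 135.2 135.2] [212.6 212.5 212.4 212.3 212.3 212.3 212.3 212.4 212.4 212.3 212.3 212.3] 135.03828867895737 212.34547257063855
scene0 [134.4 134.4 134.4 134.4 134.4 134.4 134.4 134.4 134.4 134.4 134.4 134.4
 134.4 134.4 134.5 134.5 134.5 134.5 134.5 134.5 134.5 134.5] [212.3 212.2 212.1 212.2 212.3 212.3 212.2 212.1 211.9 211.9 212.  212.2] 134.43801371329647 212.20027246905528
s3 [204.5 204.5 204.8 204.9 205.  205.2 205.  204.7 204.7 204.8 204.7 204.7
 204.7 204.6 204.5 204.5 204.5 204.4 204.6 204.7 204.7 204.7] [212.3 212.2 212.1 212.2 212.3 212.3 212.2 212.1 212.  211.9 212.  212.2] 204.6742622585303 212.1993391430524
```

Request:
{"name": "servo_tool", "arguments": {"motion": [3, 0.2, 0, 0, 0, 0.04, 0, 2.5, 0.3, 0, 0, 0, 0.04, 0, 2, 0.3, 0, 0, 0, 0.03, 0, 1.5, 0.2, 0, 0, 0, 0.02, 0, 0, 0, 0, 0, 0, 0, 0, 0, 0, 0, 0, 0, 0, 0]}}

```text
time_s: 7.82
ee_pos: [584.7, 80.0, 84.3]
ee_rot: [180.0, -0.0, 100.8]
force: [-0.6, -0.5, 0.8]
gripper_width: 0.1
```

```bash
cat > m.py <<'E'
import sys
from h import *
C=(571.8,155.6); t=sys.argv[1]
f=grab("scene",t)
i=line_ang(f,C,47,64,86,197,222); z=line_ang(f,C,42.5,95,107,205,220)
print(i.round(1),z.round(1),np.nanmedian(i),np.nanmedian(z)); s=sensors.state();print(s["time_s"],s["ee_pos"],s["force"])
E
python3 m.py s4
```

```text
[209.4 209.5 209.6 209.7 209.7 209.8 209.7 209.6 209.5 209.5 209.7 209.7
 209.6 209.7 209.7 209.6 209.7 209.8 209.8 209.7 209.6 209.5] [212.3 212.2 212.1 212.2 212.3 212.3 212.2 212.1 211.9 211.9 212.  212.2] 209.6754987189077 212.19451394134097
7.8667 [584.69295481  79.99409641  84.25767395] [-1.41409351  0.80664132  1.09951617]
```

Request:
{"name": "servo_tool", "arguments": {"motion": [1.3, 0.3, 0, 0, 0, 0.02, 0, 1.2, 0.3, 0, 0, 0, 0.02, 0, 0, 0, 0, 0, 0, 0, 0, 0, 0, 0, 0, 0, 0, 0]}}

```text
time_s: 8.2
ee_pos: [587.3, 80.6, 84.0]
ee_rot: [180.0, -0.0, 103.2]
force: [0.1, -0.1, 1.0]
gripper_width: 0.4
```

```bash
python3 m.py s5
```

```text
[211.6 211.6 211.6 211.7 211.5 211.4 211.5 211.6 211.5 211.6 211.7 211.7
 211.8 211.9 211.8 211.7 211.7 211.7 211.8 211.9 211.8 211.7] [212.3 212.2 212.1 212.2 212.3 212.3 212.2 212.1 211.9 211.9 212.  212.2] 211.66612154137067 212.19625846411816
8.25 [587.30122859  80.60176602  83.97395862] [-0.56021714 -0.20760908  0.35247534]
```

Residual is about 0.5°. I'll back off, lift and move to the lever's far side. From there the top camera can see the table clearly for an independent check.

Request:
{"name": "servo_tool", "arguments": {"motion": [-6, -1, 0, 0, 0, 0, 0, -6, -1, 0, 0, 0, 0, 0, 0, 0, 32, 0, 0, 0, 0, 0, 0, 35, 0, 0, -0.1, 0, 0, 30, 0, 0, 0, -0.12, 0, 3, 35, 0, 0, 0, -0.12, 0, 3, 35, 0, 0, 0, -0.12, 0, 3, 35, 0, 0, 0, -0.12, 0, 3, 35, 0, 0, 0, -0.12, 0, 3, 35, 0, 0, 0, -0.12, 0]}}

```text
time_s: 9.08
ee_pos: [589.5, 285.0, 151.0]
ee_rot: [-180.0, -0.0, 55.9]
force: [0.5, -0.7, 0.4]
gripper_width: 0.5
```

Request:
{"name": "servo_tool", "arguments": {"motion": [2, 32, 0, 0, 0, -0.12, 0, 0, 0, 0, 0, 0, -0.1, 0, 0, 0, 0, 0, 0, 0, 0, 0, 0, 0, 0, 0, 0, 0]}}

```text
time_s: 9.42
ee_pos: [591.5, 315.3, 150.7]
ee_rot: [180.0, 0.1, 43.8]
force: [0.1, 0.4, 0.1]
gripper_width: 0.1
```

```bash
python3 m.py s6
python3 - <<'E'
from h import *
C=(571.8,155.6);f=grab("top","t6")
i=line_ang(f,C,47,64,86,197,222); z=line_ang(f,C,42.5,95,107,205,220)
print(i.round(1),z.round(1),np.nanmedian(i),np.nanmedian(z))
a=cv2.resize(f["image"][160:310,190:390,::-1],None,fx=4,fy=4,interpolation=2);cv2.imwrite("pics/c6.png",a)
E
```

```text
[211.8 211.7 211.7 211.7 211.6 211.4 211.6 211.7 211.5 211.5 211.5 211.5
 211.5 211.6 211.7 211.7 211.7 211.7 211.7 211.8 211.7 211.6] [212.2 212.2 212.1 212.2 212.3 212.3 212.2 212.1 211.9 211.9 212.  212.2] 211.67779671641352 212.16484867893635
9.4667 [591.72713767 314.76594126 150.8169055 ] [-0.95405214  0.91683118 -0.24316127]
[211.6 211.6 211.8 211.9 212.2 212.3 212.2 212.  211.9 212.  212.  211.9
 211.7 211.7 211.9 211.9 211.9 211.7 211.7 211.8 211.9 212.1] [212.4 212.4 212.4 212.3 212.2 212.3 212.3 212.3 212.2 212.3 212.4 212.3] 211.89332588141744 212.2824187126738
```

View pics/c6.png

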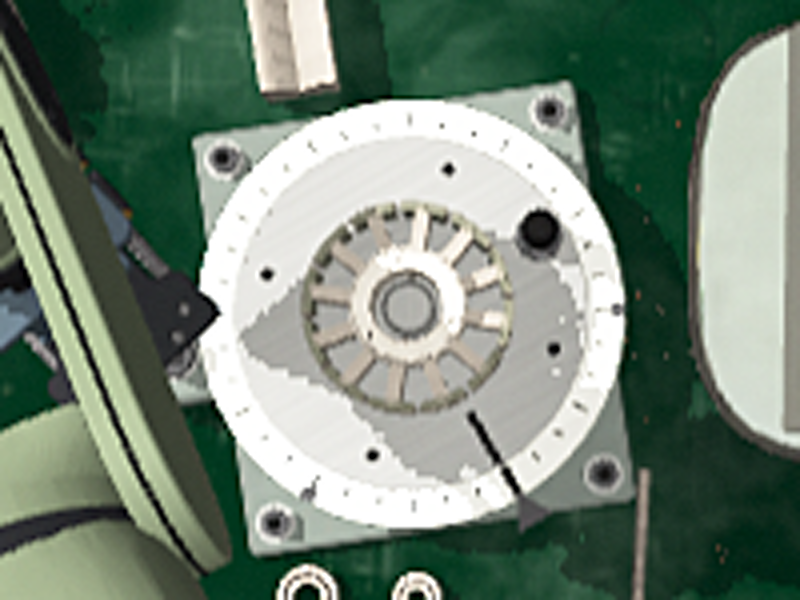

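Both cameras show the index line at (490,445) in line with the zero line at (522,505), 0.4–0.5° short, or about 0.6 mm at the rim, which is close to measurement noise. I'll accept that and tighten the lever.

Run:
```python
import numpy as np
a=np.radians(np.arange(40.3,130,6.6)); p=58*np.c_[np.cos(a),np.sin(a)]
print(np.degrees(a).round(1)); print(np.diff(p,axis=0).round(1).tolist())
```

```text
[ 40.3  46.9  53.5  60.1  66.7  73.3  79.9  86.5  93.1  99.7 106.3 112.9
 119.5 126.1]
[[-4.6, 4.8], [-5.1, 4.3], [-5.6, 3.7], [-6.0, 3.0], [-6.3, 2.3], [-6.5, 1.5], [-6.6, 0.8], [-6.7, 0.0], [-6.6, -0.7], [-6.5, -1.5], [-6.3, -2.2], [-6.0, -2.9], [-5.6, -3.6]]
```

Request:
{"name": "servo_tool", "arguments": {"motion": [0, 0, -25, 0, 0, -0.04, 0, 0, 0, -25, 0, 0, 0, 0, 0, 0, -16, 0, 0, 0, 0, 0, 0, 0, 0, 0, 0, 0]}}

```text
time_s: 9.85
ee_pos: [589.9, 313.0, 81.2]
ee_rot: [-179.9, 0.4, 41.3]
force: [-0.3, 0.3, -0.6]
gripper_width: 0.5
```

Request:
{"name": "servo_tool", "arguments": {"motion": [-4.6, 4.8, 0, 0, 0, 0.115, 0, -5.1, 4.3, 0, 0, 0, 0.115, 0, -5.6, 3.7, 0, 0, 0, 0.115, 0, -6.0, 3.0, 0, 0, 0, 0.115, 0, -6.3, 2.3, 0, 0, 0, 0.115, 0, -6.5, 1.5, 0, 0, 0, 0.115, 0, -6.6, 0.8, 0, 0, 0, 0.115, 0]}}

```text
time_s: 10.43
ee_pos: [553.0, 335.9, 86.7]
ee_rot: [179.8, -0.1, 87.8]
force: [2.3, 0.4, -1.5]
gripper_width: 0.5
```

Request:
{"name": "servo_tool", "arguments": {"motion": [-6.7, 0, 0, 0, 0, 0.115, 0, -6.6, -0.7, 0, 0, 0, 0.115, 0, -6.5, -1.5, 0, 0, 0, 0.115, 0, -6.3, -2.2, 0, 0, 0, 0.115, 0, -6.0, -2.9, 0, 0, 0, 0.115, 0, -4, -2.5, 0, 0, 0, 0.09, 0, 0, 0, 0, 0, 0, 0, 0]}}

```text
time_s: 11.02
ee_pos: [516.0, 325.9, 86.9]
ee_rot: [179.8, 0.0, 125.6]
force: [-0.6, 0.0, 0.8]
gripper_width: 0.1
```

Request:
{"name": "servo_tool", "arguments": {"motion": [-2.5, -1.7, 0, 0, 0, 0.03, 0, -2, -1.5, 0, 0, 0, 0.02, 0, 0, 0, 0, 0, 0, 0, 0, 0, 0, 0, 0, 0, 0, 0]}}

```text
time_s: 11.35
ee_pos: [514.5, 325.3, 87.0]
ee_rot: [179.4, -0.0, 128.2]
force: [4.3, 6.1, -1.5]
gripper_width: 0.1
```

Request:
{"name": "servo_tool", "arguments": {"motion": [-2.5, -2, 0, 0, 0, 0, 0, -1, -0.8, 0, 0, 0, 0, 0, 0, 0, 0, 0, 0, 0, 0, 0, 0, 0, 0, 0, 0, 0]}}

```text
time_s: 11.68
ee_pos: [514.3, 325.1, 87.3]
ee_rot: [178.8, 0.0, 128.2]
force: [10.9, 12.1, -7.3]
gripper_width: 0.6
```

The force rises to 16 N with no motion, so the lever is against its tight stop. I'll retreat and check.

Request:
{"name": "servo_tool", "arguments": {"motion": [10, 7, 0, 0, 0, 0, 0, 12, 8, 0, 0, 0, 0, 0, 0, 5, 35, 0, 0, 0, 0, 0, 5, 35, 0, 0, 0, 0, 0, 25, 15, 0, 0, -0.1, 0, 0, 30, 0, 0, 0, -0.1, 0, 0, 30, 0, 0, 0, -0.1, 0, 0, 30, 0, 0, 0, -0.1, 0, 0, 0, 0, 0, 0, 0, 0, 0, 0, 0, 0, 0, 0, 0]}}

```text
time_s: 12.52
ee_pos: [529.3, 460.8, 170.1]
ee_rot: [180.0, 0.0, 105.5]
force: [-0.3, -0.4, -0.3]
gripper_width: 0.7
```

```bash
python3 m.py s7
python3 - <<'E'
from h import *
C=(571.8,155.6);f=grab("top","t7")
i=line_ang(f,C,47,64,86,197,222); z=line_ang(f,C,42.5,95,107,205,220)
print(np.nanmedian(i),np.nanmedian(z))
g=load("s7")
a=cv2.resize(f["image"][150:330,170:380,::-1],(399,342),interpolation=2);b=cv2.resize(g["image"][190:370,180:400,::-1],(399,342),interpolation=2)
cv2.imwrite("pics/c7.png",np.hstack([a,b]))
E
```

```text
[211.7 211.7 211.7 211.7 211.6 211.5 211.6 211.6 211.5 211.6 211.7 211.8
 211.8 212.  212.  211.8 211.7 211.7 211.8 211.8 211.8 211.7] [212.3 212.2 212.1 212.2 212.3 212.3 212.2 212.1 211.9 211.9 212.  212.2] 211.71630478418376 212.20390535350757
12.5667 [529.37865562 459.6401656  170.0556714 ] [ 0.17962095 -0.10682383 -0.03853789]
211.91864443126465 212.34773206176163
```

View pics/c7.png

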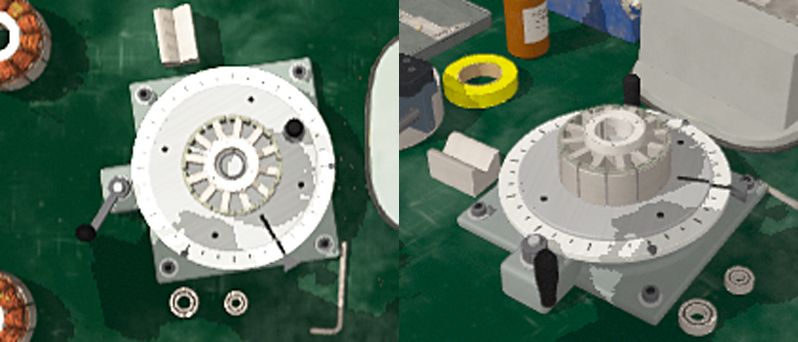

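The lines are in line, the core is seated, and the lever is back at front left. I'll compare the knob's pixel centroid with the tight start image.

Run:
```python
from h import *
for p,(r,c) in {"top":((255,290),(200,228)),"scene":((318,355),(248,275))}.items():
  for t in (p+"0",p[0]+"7"):
    f=load(t); m=(f["image"].max(2)<50); s=np.zeros_like(m); s[r[0]:r[1],c[0]:c[1]]=m[r[0]:r[1],c[0]:c[1]]
    y,x=np.nonzero(s); print(t,x.mean().round(2),y.mean().round(2),len(x))
```

```text
top0 215.07 271.92 92
t7 219.74 277.73 238
scene0 262.54 337.33 363
s7 262.26 336.84 353
```

The scene view puts the knob within 0.6 px of its tight start position. The top-view mask is spoiled by the arm's shadow. I'm handing in.

```bash
python3 -c "
from workcell import env; env.job_done()"
```

```text
the job is handed in; nothing more can be done
```

The table is at the zero position with the clamp tight, and I handed the job in at about 12.6 s. With closed fingertips I pushed the lever to its release stop, pushed the table about 77° counterclockwise by the post, then pushed the lever back to its tight stop.

- **Alignment:** the index line is about 0.45° clockwise of the zero line: 0.43° in the top camera and 0.49° in the scene camera. That is about 0.7 mm at the rim. I left it there because it is close to measurement accuracy.
- **Clamp lever:** both end positions were confirmed by the force rising to about 16 N with almost no further motion. In the scene view the knob ended within 0.6 px of its tight start position. The same check in the top view failed because the arm's shadow spoiled the mask, so I did not use it.
- **Surroundings:** in the last pictures the core looks seated, and the V-block, bearings and hex key look unmoved. I did not measure them, and I did not check the screwdriver. The arm stands clear of everything.

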